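Point out the uncapped battery terminal and log it

ROBOT

A 7-joint arm with a two-finger parallel gripper is mounted at the origin on the work surface. World frame = base frame: x ahead of the robot, y to its left, z up, the work surface at z = 0. Lengths are in m, angles in rad, forces in N, time in s.
With the tool pointing down it reaches from about 0.425 to 0.825 m from the base axis. Payload 3.6 kg.
Tool frame: the origin (TCP) lies between the finger pads, 19 mm behind the fingertips; this is the grasp point; z points along the fingers, y is the line along which they close (so a half turn about z gives the same grasp; the last joint's range is limited). The gripper opens to 93 mm and grips with 3 to 60 N. Pads are 15 mm wide; open, the fingers measure 128 mm over their backs; the gripper's body (75 mm by 188 mm) begins 65 mm behind the grasp point.
Start: joints at [-0.026, 0.615, -0.013, 1.423, 0.008, 1.103, -0.04], TCP at [0.65, 0, 0.237] pointing down, gripper open.
Joint ranges: [-3.12, 3.12], [-0.3, 2.06], [-1.34, 1.32], [0.26, 2.42], [-1.36, 4.5], [0.01, 1.98], [-2.84, 2.84]. Speed limits (rad/s): [2.79, 2.79, 3.14, 3.14, 3.14, 3.14, 3.14].

INTERFACE

Orientations are given as a rotation vector (axis times angle).
In Python, from bench import robot, viewer, job, spotter gives the robot as it stands. The module is installed in compiled form; this text tells all that it offers.
- The arm moves only by the shell command python3 -m creep 'ROWS'. ROWS is JSON, a list of rows, each an object with "grip": the opening in per cent of the stroke, from 0 (shut) to 100 (fully open); "delta_pos": the shift along the world's x, y, z in m, a list of three; "rotation": the turn, a rotation vector about the world's x, y, z in rad, a list of three. In form: [{"grip": grip, "delta_pos": [dx, dy, dz], "rotation": [ax, ay, az]}, ...]. A call has 1 to 12 rows; each row shifts and turns the commanded pose from where the row before left it; what a row does not reach is not made up. A row lasts 1/8 s, in which the tool goes at most 62.5 mm and 10.7 degrees, less where a joint would pass 70% of its speed; a pose out of reach is approached as far as the arm can. A call is refused whole if a number of a shift passes 0.0625 or a number of a turn 0.188, either way. A call with a gripper value outside its range is refused whole. The fingers move at their own pace and stop on an object; the grip force is fixed at half the most. Time passes only in rows, so rows that do not move let the fingers close. It gives the time, the measured TCP pose, the force, the opening and the grip force at its end, in the units of the state.
- robot.get_obs(): the state, without advancing time (a new reading comes with each control period).
- viewer.grab_frame(name): name is "scene" or "side" or "wrist"; returns the picture (420x560x3 uint8, red, green, blue); there is no depth.
- viewer.camera_info(name): a dict with "vertical_fov" (degrees; the focal length in pixels is half the picture's height over the tangent of half this angle, whatever the lens; pixels are square), "cx", "cy" (the principal point, pixels), "origin" and "rotation" of the camera in the world. Camera axes: x right, y down, z forward; pixel columns grow to the right and rows downward; lengths in m; the calibration is good to about 2 mm. The wrist camera is an equidistant fisheye: a pixel r from the principal point sees the ray r / f radians off the axis. A picture is of the moment at which its call begins: read the wrist's pose just before it. camera_info takes no time and is no camera call; for the wrist camera it gives the pose at the moment of the call.
- job.sign_off(): hands the job in; it is judged then, once.
Trained networks look in the newest picture that a camera, given by its name, has taken for a name from the list of things; names that differ only in an ending like _2 or _b are one class to them, and where a whole thing is asked for, a point or a joint stands for the part that bears it (a point fixed in the world has none). Each returns a list of dicts, best first, with "p" (0 to 1); they miss things now and then, are a little off and sometimes report something else, mostly with a low value. They report only what shows in the picture. A call takes as long as a camera call. They do not tell look-alikes from the thing itself.
- spotter.find_in(target, camera): "position" ([x, y, z] in m, in the coordinates of the camera as it stood for that picture, good to about 4 mm: the middle of the surface that is visible of it).
- spotter.silhouettes(target, camera): "region" (420x560 bool, what is visible of it).
- spotter.pinpoint(target, camera): "position" ([x, y, z] in m, in the coordinates of the camera as it stood for that picture, good to about 4 mm: a listed point, or the origin of a listed thing).
The state is a dict: "time": time; "qpos": joint angles; "qd": joint speeds; "tau": joint torques, N m; "ee_pos": TCP position; "orientation": TCP orientation; "ft_force": force on the tool from outside, world axes, zero at the start; "moment": the same for the moment, N m; "width": opening from 0.0 (shut) to 1.0 (fully open); "grasp_force": force on a finger pad.
Only numpy, scipy, OpenCV 4.12 (cv2) and the standard library are available. Lean on these libraries where they do the work, as an engineer would, in place of code of your own. Each camera call takes 0.05 s, during which the arm holds its last target. There are 200 camera calls.

TASK

One of the four blue battery cells in the tray has lost the orange cap of one terminal. Point straight down at that bare silver terminal with the gripper centred over it and the fingertips about 2 cm above it, and hold there for two seconds without touching any cell; then push the green button fully down to log the fault, let it come back up and move clear. Do not press the red button, and leave the cells and everything else on the table where they are: nothing is to be picked up.

Things in the scene. Friction and masses are not known exactly. Their poses are not given: they have to be found in the camera images.
- faulty_cell: cell that lacks a cap: upright blue block, black top, loose, 148 mm long (x, roughly along world x), 40 wide (y), 100 high. Origin at the centre of its underside, on the tray floor 8 mm above the table. Terminals on its centre line at x = -50 mm (orange cap, diameter 24, 15 mm above the black top) and x = +50 mm (bare, the end far from the robot)
- bare_terminal (a point): centre of the top face of the bare terminal, a silver post of 18 mm diameter standing 12 mm above the cell's black top, so 120 mm above the table; z up
- good_cell1: undamaged battery cell, loose, 1.2 kg, like faulty_cell in every size, but with orange caps on both terminals; origin at the centre of its underside, x along its 148 mm length, z up
- good_cell2: undamaged battery cell, loose, 1.2 kg, like faulty_cell in every size, but with orange caps on both terminals; origin at the centre of its underside, x along its 148 mm length, z up
- good_cell3: undamaged battery cell, loose, 1.2 kg, like faulty_cell in every size, but with orange caps on both terminals; origin at the centre of its underside, x along its 148 mm length, z up
- log_button (a joint): travel of the green push button: 0 m up, 0.006 m fully down; spring, about 5 N at full travel; it returns by itself
- log_button_top (a point): centre of the top face of the green button (diameter 36 mm), pressed straight down. It is on a grey console box 200 x 90 mm and 46 mm high, 90 mm from the red button, centre to centre
- stop_button (a joint): travel of the red push button, 0 m up, 0.006 m fully down: must not be pressed
- stop_button_top (a point): centre of the top face of the red button, the same size and height as the green one, on the same console
- marker: yellow marker pen with red cap lying on the table, about 135 mm long, 18 mm thick; origin under its middle; leave alone
- spare_cap: loose orange terminal cap on the table, diameter 24, height 15 mm; origin at the centre of its underside; leave alone
- screwdriver: screwdriver lying on the table; leave alone
- meter: yellow hand-held meter, 150 x 75 x 42 mm, lying on its back; origin at the centre of its underside; leave alone
- busbars: pile of four copper bars, 120 mm long, 16 mm high in all; origin at the centre of its underside; leave alone
- cap_bin: red open bin, 120 x 100 x 60 mm, with orange caps in it; origin at the centre of its underside; leave alone
Mind the look-alikes: they are no part of the job. Leave any pink look-alike of the good_cell3 alone. Leave any turquoise look-alike of the good_cell1 alone.

How it is judged:
On the way, in this order (a step that is already met when the one before it is completed fails the run):
1. the tool points straight down at the bare terminal from just above it and stays there (horizontal distance between the grasp point and bare_terminal below 0.012 m and z of the grasp point in the frame of bare_terminal between 0.021 and 0.065 m and angle between the grasp point's own z axis and vertical above 2.79 rad), for 1.5 s.
2. the green button is pushed fully down (value of joint log_button above 0.0045 m), for 0.05 s.
At the end, for the whole second after the job is handed in: Pointed for 1.5 s (tool centre within 12 mm sideways, 21 to 65 mm above the post, within 20 degrees of straight down), then green pressed 4.5 mm or more; at the end both buttons are up, all cells upright, still, within 6 mm of their places, other loose things within 15 mm (value of joint each of log_button, stop_button below 0.0015 m and distance of each of faulty_cell, good_cell1, good_cell2, good_cell3 from where it was at the start of the episode below 0.006 m and angle between each of faulty_cell, good_cell1, good_cell2, good_cell3's own z axis and vertical below 0.05 rad and distance of each of marker, spare_cap, screwdriver, meter, busbars, cap_bin from where it was at the start of the episode below 0.015 m and linear speed of each of faulty_cell, good_cell1, good_cell2, good_cell3 below 0.02 m/s); the robot touches nothing.
It fails at once if the robot touches a battery cell (contact force between any of the arm, the fingers and faulty_cell above 0.3 N or contact force between any of the arm, the fingers and good_cell1 above 0.3 N or contact force between any of the arm, the fingers and good_cell2 above 0.3 N or contact force between any of the arm, the fingers and good_cell3 above 0.3 N).
It fails at once if a battery cell is shifted or lifted by more than 6 mm (distance of any of faulty_cell, good_cell1, good_cell2, good_cell3 from where it was at the start of the episode above 0.006 m).
It fails at once if the red button is pressed (value of joint stop_button above 0.002 m).
It fails at once if another loose thing is moved or lifted by more than 15 mm (distance of any of marker, spare_cap, screwdriver, meter, busbars, cap_bin from where it was at the start of the episode above 0.015 m).
It also fails if it takes over 42 s, if anything falls off the work surface, if the arm or the gripper's body presses on something with over 40 N, if the wrist force passes 120 N, or if a joint passes its speed limit or range.

## Working session

There is one attempt and no reset: what is moved stays moved. The work goes in short steps, Python scripts to look and compute and a shell command to move; the robot and the scene stay as the last step left them, time stands still between calls to the robot, and variables do not carry over. Pictures are saved under pics/ and viewed, at most 10 in all, crops included, and the job is handed in when it is done.

```bash
mkdir -p pics; cat > h.py <<'E'
import numpy as np, cv2
from bench import robot, viewer, job, spotter
def W(c,p):
    i=viewer.camera_info(c); return np.array(i["origin"])+np.array(i["rotation"]).reshape(3,3)@np.array(p)
def save(c,n): cv2.imwrite(f"pics/{n}.png",viewer.grab_frame(c)[...,::-1])
E
python3 - <<'E'
from h import *
np.set_printoptions(precision=4,suppress=True)
for c in ("scene","side","wrist"):
    save(c,c+"0")
    for t in ("bare_terminal","log_button_top","stop_button_top","faulty_cell"):
        print(c,t,[(round(d["p"],2),W(c,d["position"])) for d in spotter.pinpoint(t,c)[:3]])
print(viewer.camera_info("scene")); print(robot.get_obs())
a=cv2.imread("pics/scene0.png");b=cv2.imread("pics/side0.png")
E
```

```text
Traceback (most recent call last):
  File "h.py", line 4, in W
    i=viewer.camera_info(c); return np.array(i["origin"])+np.array(i["rotation"]).reshape(3,3)@np.array(p)
                                                          ~~~~~~~~~~~~~~~~~~~~~~~~~~~~~~~^^^^^
ValueError: cannot reshape array of size 3 into shape (3,3)
```

Rotation is a rotation vector.

```bash
cat > h.py <<'E'
import numpy as np, cv2
from scipy.spatial.transform import Rotation as R
from bench import robot, viewer, job, spotter
def W(c,p):
    i=viewer.camera_info(c); return np.array(i["origin"])+R.from_rotvec(i["rotation"]).apply(p)
def save(c,n): cv2.imwrite(f"pics/{n}.png",viewer.grab_frame(c)[...,::-1])
E
python3 - <<'E'
from h import *
np.set_printoptions(precision=4,suppress=True)
for c in ("scene","side","wrist"):
    save(c,c+"0")
    for t in ("bare_terminal","log_button_top","stop_button_top","faulty_cell"):
        print(c,t,[(round(d["p"],2),W(c,d["position"])) for d in spotter.pinpoint(t,c)[:3]])
print(viewer.camera_info("scene")); print(robot.get_obs())
E
```

```text
scene bare_terminal [(0.69, array([0.56  , 0.0392, 0.118 ]))]
scene log_button_top [(0.51, array([ 0.5683, -0.3046,  0.0681]))]
scene stop_button_top [(0.74, array([ 0.4855, -0.3146,  0.0647])), (0.54, array([0.4982, 0.2152, 0.005 ]))]
scene faulty_cell [(0.68, array([0.5121, 0.0958, 0.0074])), (0.63, array([0.5047, 0.0337, 0.0068])), (0.23, array([ 0.4872, -0.3168,  0.0655]))]
side bare_terminal [(0.84, array([0.5601, 0.0425, 0.1199]))]
side log_button_top [(0.69, array([0.5122, 0.0911, 0.0091])), (0.48, array([ 0.5748, -0.3064,  0.0704]))]
side stop_button_top [(0.59, array([ 0.4865, -0.3205,  0.0711]))]
side faulty_cell [(0.94, array([0.5055, 0.0276, 0.0148]))]
wrist bare_terminal [(0.66, array([0.5582, 0.0369, 0.1197])), (0.53, array([ 0.7304, -0.3349, -0.0075]))]
wrist log_button_top [(0.59, array([ 0.5797, -0.3043,  0.0649]))]
wrist stop_button_top [(0.72, array([ 0.4935, -0.3206,  0.0687]))]
wrist faulty_cell [(0.8, array([0.5087, 0.0338, 0.0033]))]
{'vertical_fov': 49.68161105598308, 'cx': 282.1689849561328, 'cy': 208.7359524232059, 'origin': array([ 1.0598, -0.0824,  1.0589]), 'rotation': array([-2.1164, -1.6447,  0.4335])}
{'time': 0.85, 'qpos': array([-0.0265,  0.6149, -0.0126,  1.4234,  0.0081,  1.1034, -0.0404]), 'qd': array([ 0.0007, -0.0005,  0.0012, -0.0003, -0.0011,  0.0011,  0.0001]), 'tau': array([  0.0009, -45.8794,   0.2094, -16.603 ,  -0.061 ,   0.0131,
         0.0001]), 'ee_pos': array([0.65  , 0.0001, 0.2375]), 'orientation': array([-2.2213, -2.2215,  0.    ]), 'ft_force': array([-0.1979,  0.3233, -0.5109]), 'moment': array([-0.0146,  0.0458, -0.0241]), 'grasp_force': 0.0, 'width': 1.000175494844822}
```

View pics/scene0.png

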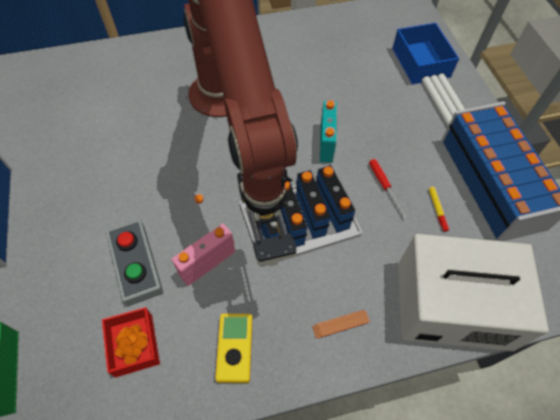

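View pics/wrist0.png

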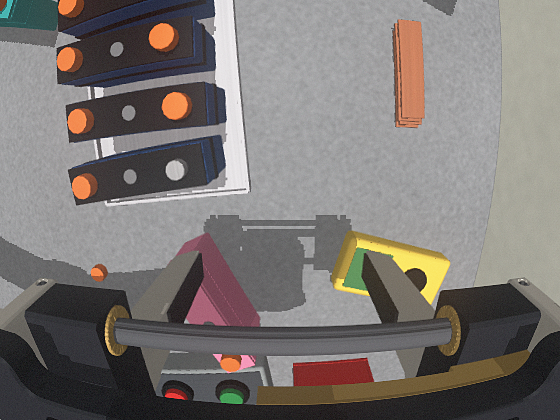

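View pics/side0.png

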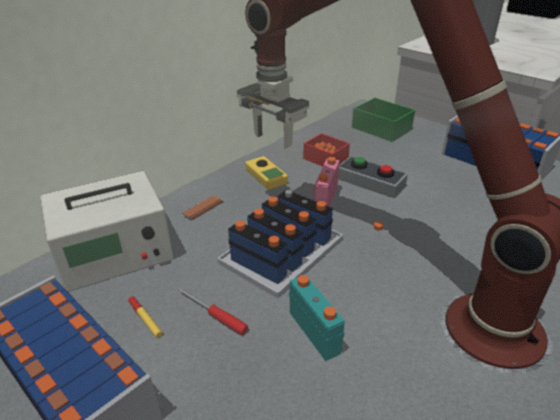

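The wrist view shows the bare post at about (175,170), on the cell nearest the pink block. Red is at (175,392) and green at (230,395). The scene view shows green at (134,271) and red at (126,240), with the pink look-alike between the tray and the console.

```bash
cat >> h.py <<'E'
def ray(c,u,v,z):
    i=viewer.camera_info(c); f=210/np.tan(np.radians(i["vertical_fov"]/2))
    x,y=u-i["cx"],v-i["cy"]; r=np.hypot(x,y)
    d=np.array([x/r*np.sin(r/f),y/r*np.sin(r/f),np.cos(r/f)]) if c=="wrist" else np.array([x/f,y/f,1])
    d=R.from_rotvec(i["rotation"]).apply(d); o=np.array(i["origin"]); return o+d*(z-o[2])/d[2]
def cen(c,f,lo,hi,box):
    im=cv2.imread(f"pics/{f}.png"); h=cv2.inRange(cv2.cvtColor(im,cv2.COLOR_BGR2HSV),lo,hi)
    u0,v0,u1,v1=box; m=cv2.moments(h[v0:v1,u0:u1],True); return m["m10"]/m["m00"]+u0,m["m01"]/m["m00"]+v0,m["m00"]
E
python3 - <<'E'
from h import *
g=((50,100,60),(80,255,255));r=((0,150,60),(8,255,255));s=((0,0,120),(180,60,255))
for n,c,f,k,b,z in (("bare","wrist","wrist0",s,(160,156,192,184),.12),("green","scene","scene0",g,(115,255,155,290),.065),("green","side","side0",g,(345,150,372,170),.065)):
    u,v,a=cen(c,f,*k,b); print(n,c,u,v,a,ray(c,u,v,z))
print(ray("wrist",81,187,.123), "nearcap", ray("wrist",175,106,.123))
print("red",ray("scene",126,240,.065),"boxcorners",[ray("scene",*p,.046)[:2].round(3) for p in ((109,234),(141,224),(160,287),(122,299))])
print("pink",[W("wrist",d["position"]) for d in spotter.find_in("good_cell3","wrist")])
E
```

```text
bare wrist 174.50169491525423 169.87457627118644 295.0 [0.55927941 0.03848714 0.12      ]
green scene 133.47297297297297 270.5450450450451 222.0 [ 0.57460936 -0.30367425  0.065     ]
green side 359.1320754716981 160.32075471698113 53.0 [ 0.57162346 -0.30300389  0.065     ]
[0.46102788 0.02651104 0.123     ] nearcap [0.56349076 0.09265683 0.123     ]
red [ 0.48969531 -0.31404503  0.065     ] boxcorners [array([ 0.452, -0.358]), array([ 0.442, -0.278]), array([ 0.622, -0.252]), array([ 0.63, -0.34])]
pink [array([ 0.57544501, -0.118223  ,  0.06790742]), array([0.5353864 , 0.08779594, 0.10998823]), array([0.5208531 , 0.14715047, 0.10801031]), array([0.4882425 , 0.19527286, 0.08774742])]
```

```bash
python3 -m creep '[{"grip":0,"delta_pos":[-0.03,0.013,0],"rotation":[0,0,0]},{"grip":0,"delta_pos":[-0.03,0.013,0],"rotation":[0,0,0]},{"grip":0,"delta_pos":[-0.031,0.0125,0],"rotation":[0,0,0]},{"grip":0,"delta_pos":[0,0,-0.02],"rotation":[0,0,0]},{"grip":0,"delta_pos":[0,0,0],"rotation":[0,0,0]},{"grip":0,"delta_pos":[0,0,0],"rotation":[0,0,0]},{"grip":0,"delta_pos":[0,0,0],"rotation":[0,0,0]},{"grip":0,"delta_pos":[0,0,0],"rotation":[0,0,0]}]'
python3 - <<'E'
from h import *
save("wrist","w1"); save("side","s1")
for c in ("wrist","side"): print([(d["p"],W(c,d["position"])) for d in spotter.pinpoint("bare_terminal",c)])
E
```

```text
time: 1.9
ee_pos: [0.5594, 0.0384, 0.2178]
orientation: [2.221, 2.221, 0.001]
ft_force: [-0.2, 0.1, 0.2]
width: 0.187
grasp_force: 0.0
[(0.87, array([0.55898272, 0.0357389 , 0.11785786]))]
[(0.62, array([0.55890745, 0.042713  , 0.12118306]))]
```

View pics/w1.png

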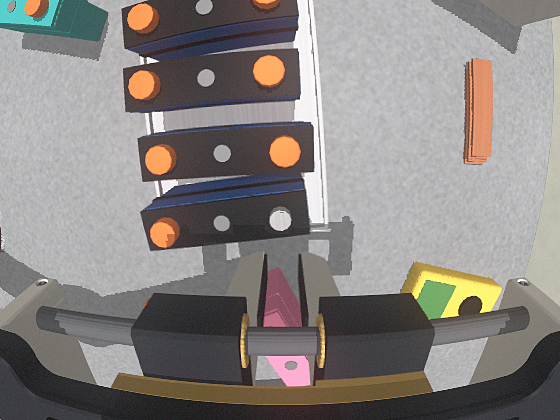

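The bare post is at (280,219), in line with the closing fingers, and the estimates agree on (0.559, 0.039). Now I'll descend and hold.

```bash
python3 -m creep '[{"grip":0,"delta_pos":[0,0,-0.02],"rotation":[0,0,0]},{"grip":0,"delta_pos":[0,0,-0.02],"rotation":[0,0,0]},{"grip":0,"delta_pos":[0,0,-0.018],"rotation":[0,0,0]},{"grip":0,"delta_pos":[0,0,0],"rotation":[0,0,0]}]'
python3 - <<'E'
from h import *
save("wrist","w2"); save("side","s2")
u,v,a=cen("wrist","w2",(0,0,120),(180,60,255),(265,195,300,260)); print(u,v,a,ray("wrist",u,v,.12))
for c in ("wrist","side"): print([(d["p"],W(c,d["position"])) for d in spotter.pinpoint("bare_terminal",c)])
print(robot.get_obs()["ee_pos"])
cv2.imwrite("pics/c2.png",np.hstack([cv2.imread("pics/w2.png")[100:400,100:480],cv2.resize(cv2.imread("pics/s2.png")[100:250,200:400],(400,300))]))
E
```

```text
time: 2.6
ee_pos: [0.558, 0.0385, 0.1583]
orientation: [-2.22, -2.22, 0.004]
ft_force: [-0.1, 0.3, 0.3]
width: 0.007
grasp_force: 0.0
281.9256756756757 248.17567567567568 592.0 [0.56045424 0.03992803 0.12      ]
[(0.83, array([0.55975495, 0.03611391, 0.11980057]))]
[(0.76, array([0.55939273, 0.03715953, 0.12133597]))]
[0.5596454  0.03858108 0.1603673 ]
```

View pics/c2.png

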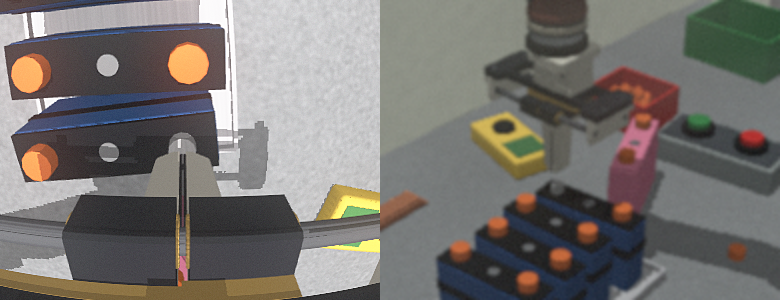

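The closed fingertips stand just above the bare post (crop pixel 182,143), which is visible right behind them, and nothing is touching. Next: hold, rise and go over the green button.

```bash
python3 -m creep '[{"grip":0,"delta_pos":[0,0,0],"rotation":[0,0,0]},{"grip":0,"delta_pos":[0,0,0],"rotation":[0,0,0]},{"grip":0,"delta_pos":[0,0,0],"rotation":[0,0,0]},{"grip":0,"delta_pos":[0,0,0],"rotation":[0,0,0]},{"grip":0,"delta_pos":[0,0,0],"rotation":[0,0,0]},{"grip":0,"delta_pos":[0,0,0],"rotation":[0,0,0]},{"grip":0,"delta_pos":[0,0,0],"rotation":[0,0,0]},{"grip":0,"delta_pos":[0,0,0],"rotation":[0,0,0]},{"grip":0,"delta_pos":[0,0,0],"rotation":[0,0,0]},{"grip":0,"delta_pos":[0,0,0],"rotation":[0,0,0]}]'
python3 -m creep '[{"grip":0,"delta_pos":[0,0,0],"rotation":[0,0,0]},{"grip":0,"delta_pos":[0,0,0],"rotation":[0,0,0]},{"grip":0,"delta_pos":[0,0,0],"rotation":[0,0,0]},{"grip":0,"delta_pos":[0,0,0],"rotation":[0,0,0]},{"grip":0,"delta_pos":[0,0,0],"rotation":[0,0,0]},{"grip":0,"delta_pos":[0,0,0],"rotation":[0,0,0]},{"grip":0,"delta_pos":[0,0,0],"rotation":[0,0,0]},{"grip":0,"delta_pos":[0,0,0.03],"rotation":[0,0,0]},{"grip":0,"delta_pos":[0,0,0.03],"rotation":[0,0,0]},{"grip":0,"delta_pos":[0,0,0.02],"rotation":[0,0,0]}]'
python3 -m creep '[{"grip":0,"delta_pos":[0,-0.04,0],"rotation":[0,0,0]},{"grip":0,"delta_pos":[0,-0.04,0],"rotation":[0,0,0]},{"grip":0,"delta_pos":[0,-0.04,0],"rotation":[0,0,0]},{"grip":0,"delta_pos":[0,-0.04,0],"rotation":[0,0,0]},{"grip":0,"delta_pos":[0.005,-0.04,0],"rotation":[0,0,0]},{"grip":0,"delta_pos":[0.005,-0.04,0],"rotation":[0,0,0]},{"grip":0,"delta_pos":[0.004,-0.04,0],"rotation":[0,0,0]},{"grip":0,"delta_pos":[0,0,0],"rotation":[0,0,0]},{"grip":0,"delta_pos":[0,0,0],"rotation":[0,0,0]}]'
python3 - <<'E'
from h import *
print(robot.get_obs()["ee_pos"])
save("wrist","w3"); save("scene","sc3"); save("side","s3")
for c in ("wrist","scene","side"):
  for t in ("log_button_top","stop_button_top"): print(c,t,[(round(d["p"],2),W(c,d["position"])) for d in spotter.pinpoint(t,c)[:2]])
E
```

```text
time: 4.05
ee_pos: [0.559, 0.0385, 0.1594]
orientation: [-2.221, -2.221, 0.0]
ft_force: [0.5, 0.8, -0.1]
width: 0.004
grasp_force: 0.0
time: 5.3
ee_pos: [0.5594, 0.0385, 0.2409]
orientation: [2.221, 2.221, 0.002]
ft_force: [-0.1, 1.0, 0.1]
width: 0.005
grasp_force: 0.0
time: 6.42
ee_pos: [0.573, -0.2405, 0.2392]
orientation: [-2.22, -2.221, -0.001]
ft_force: [-0.2, -0.1, -0.3]
width: 0.002
grasp_force: 0.0
[ 0.57298685 -0.24046867  0.23917427]
wrist log_button_top [(0.61, array([ 0.57813342, -0.30277721,  0.06639959]))]
wrist stop_button_top [(0.97, array([ 0.49321124, -0.3214902 ,  0.06965837]))]
scene log_button_top [(0.53, array([ 0.57106285, -0.3048546 ,  0.06956402]))]
scene stop_button_top []
side log_button_top [(0.66, array([0.49577231, 0.15068486, 0.01012213])), (0.61, array([ 0.5754941 , -0.30443689,  0.07181655]))]
side stop_button_top [(0.59, array([ 0.48667104, -0.32115728,  0.06971117]))]
```

View pics/w3.png

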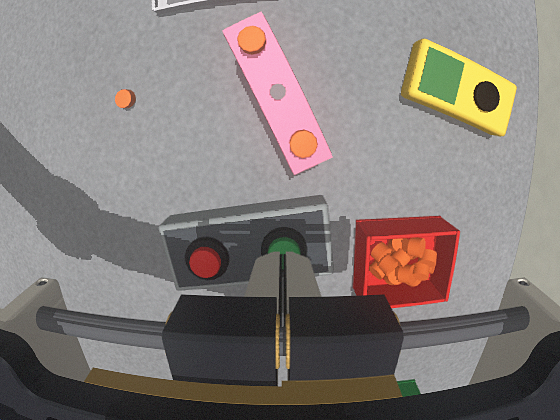

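The wrist view shows green at (283,243) behind the fingertips, red at (205,262), and the bin well to the right.

```bash
python3 -m creep '[{"grip":0,"delta_pos":[0.001,-0.032,0],"rotation":[0,0,0]},{"grip":0,"delta_pos":[0,-0.032,0],"rotation":[0,0,0]},{"grip":0,"delta_pos":[0,0,-0.03],"rotation":[0,0,0]},{"grip":0,"delta_pos":[0,0,-0.04],"rotation":[0,0,0]},{"grip":0,"delta_pos":[0,0,-0.04],"rotation":[0,0,0]},{"grip":0,"delta_pos":[0,0,-0.027],"rotation":[0,0,0]},{"grip":0,"delta_pos":[0,0,0],"rotation":[0,0,0]},{"grip":0,"delta_pos":[0,0,0],"rotation":[0,0,0]}]'
python3 - <<'E'
from h import *
save("scene","sc4"); save("side","s4")
f=lambda n,a,b,c,d:cv2.resize(cv2.imread(f"pics/{n}.png")[a:b,c:d],(400,400))
cv2.imwrite("pics/c4.png",np.hstack([f("sc4",210,310,90,190),f("s4",100,200,310,410)]))
E
```

```text
time: 7.88
ee_pos: [0.5749, -0.3059, 0.1037]
orientation: [2.22, 2.22, 0.001]
ft_force: [0.2, -0.4, 0.7]
width: 0.002
grasp_force: 0.0
```

View pics/c4.png

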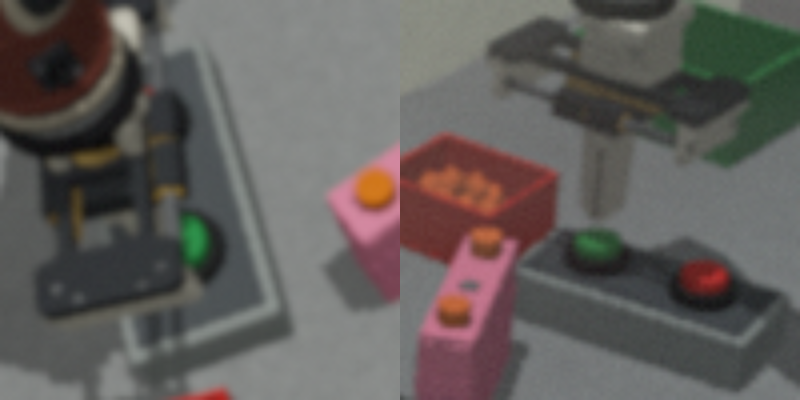

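The fingertips (side crop 600,217) are right above the green button (597,242), and the red one is clear. Now I'll press in small steps.

```bash
python3 -m creep '[{"grip":0,"delta_pos":[0,0,-0.006],"rotation":[0,0,0]},{"grip":0,"delta_pos":[0,0,-0.005],"rotation":[0,0,0]},{"grip":0,"delta_pos":[0,0,-0.003],"rotation":[0,0,0]},{"grip":0,"delta_pos":[0,0,0],"rotation":[0,0,0]}]'
python3 -m creep '[{"grip":0,"delta_pos":[0,0,-0.002],"rotation":[0,0,0]},{"grip":0,"delta_pos":[0,0,0],"rotation":[0,0,0]}]'
python3 -m creep '[{"grip":0,"delta_pos":[0,0,-0.002],"rotation":[0,0,0]},{"grip":0,"delta_pos":[0,0,0],"rotation":[0,0,0]}]'
```

```text
time: 8.48
ee_pos: [0.5737, -0.3053, 0.088]
orientation: [-2.221, -2.221, 0.0]
ft_force: [-0.2, -1.0, 0.6]
width: 0.002
grasp_force: 0.0
time: 8.72
ee_pos: [0.5742, -0.3056, 0.0867]
orientation: [2.221, 2.221, 0.0]
ft_force: [-0.7, 0.1, 2.0]
width: 0.002
grasp_force: 0.8
time: 8.98
ee_pos: [0.5742, -0.3056, 0.0847]
orientation: [2.221, 2.221, 0.0]
ft_force: [-0.4, 0.1, 3.5]
width: 0.004
grasp_force: 1.4
```

```bash
python3 -m creep '[{"grip":0,"delta_pos":[0,0,-0.002],"rotation":[0,0,0]},{"grip":0,"delta_pos":[0,0,0],"rotation":[0,0,0]}]'
python3 -m creep '[{"grip":0,"delta_pos":[0,0,-0.0015],"rotation":[0,0,0]},{"grip":0,"delta_pos":[0,0,0],"rotation":[0,0,0]}]'
python3 -m creep '[{"grip":0,"delta_pos":[0,0,-0.0015],"rotation":[0,0,0]},{"grip":0,"delta_pos":[0,0,0],"rotation":[0,0,0]}]'
```

```text
time: 9.22
ee_pos: [0.5742, -0.3056, 0.0827]
orientation: [2.221, 2.221, 0.0]
ft_force: [-0.5, 0.8, 4.7]
width: 0.006
grasp_force: 2.0
time: 9.48
ee_pos: [0.5742, -0.3056, 0.0812]
orientation: [2.221, 2.221, 0.0]
ft_force: [-0.8, 0.3, 5.6]
width: 0.005
grasp_force: 2.4
time: 9.72
ee_pos: [0.5742, -0.3056, 0.0811]
orientation: [2.221, 2.221, 0.0]
ft_force: [-2.3, 0.7, 10.9]
width: 0.006
grasp_force: 5.6
```

The button has bottomed out: the tool stopped at z = 0.081 and the force jumped. Now retreat.

```bash
python3 -m creep '[{"grip":0,"delta_pos":[0,0,0.01],"rotation":[0,0,0]},{"grip":0,"delta_pos":[0,0,0.03],"rotation":[0,0,0]},{"grip":0,"delta_pos":[0,0,0.04],"rotation":[0,0,0]},{"grip":0,"delta_pos":[0,0,0.04],"rotation":[0,0,0]},{"grip":0,"delta_pos":[0,0,0.03],"rotation":[0,0,0]},{"grip":0,"delta_pos":[0,0,0],"rotation":[0,0,0]},{"grip":0,"delta_pos":[0,0,0],"rotation":[0,0,0]},{"grip":0,"delta_pos":[0,0,0],"rotation":[0,0,0]}]'
python3 - <<'E'
from h import *
save("side","s5"); job.sign_off()
E
```

```text
time: 10.72
ee_pos: [0.573, -0.305, 0.2273]
orientation: [-2.219, -2.219, 0.002]
ft_force: [-0.3, 0.1, -0.6]
width: 0.005
grasp_force: 0.0
the job is handed in; nothing more can be done
```

The job is handed in after 10.7 s: the tool held about 4 cm above the bare terminal for over two seconds without touching a cell, then pushed the green button to its stop and moved clear; the verdict was not shown and I did not view a final picture.

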